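# Row of power supplies on a DIN rail, widest first

## Robot

A 6-joint arm with a two-finger parallel gripper is mounted at the origin on the work surface. World frame = base frame: x ahead of the robot, y to its left, z up, the work surface at z = 0. Lengths are in mm, angles in rad, forces in N, time in s.
With the tool pointing down it reaches from about 350 to 975 mm from the base axis. Payload 7.1 kg.
Tool frame: the origin (TCP) lies between the finger pads; the fingertips stand 22 mm ahead of it and the grasp point (between the pads) lies 3 mm ahead of it; z points along the fingers, y is the direction in which the jaws open and shut (so a half turn about z gives the same grasp; the last joint's range is limited). The gripper opens to 88 mm and grips with 3 to 60 N. Pads are 20 mm wide; open, the fingers measure 115 mm over their backs; the gripper's body (75 mm by 178 mm) begins 61 mm behind the grasp point.
Start: joints at [1.188, 0.423, 1.63, -0, 1.089, -0.019], TCP at [222.36, 584.09, 244.675] pointing down, gripper open.
Joint ranges: [-3, 3], [-0.9, 2.11], [0.09, 2.58], [-1.31, 4.45], [0.11, 2.69], [-2.54, 2.54]. Speed limits (rad/s): [2.39, 2.39, 3.01, 3.14, 3.14, 3.14].

## Interface

Orientations are given as [roll, pitch, yaw] about the fixed x, y, z axes, in that order (R = Rz(yaw) Ry(pitch) Rx(roll)).
In Python, from rig import manip gives the robot as it stands.
- The arm moves only by the tool servo_tool, never from a script. Its argument "deltas" is a list of rows, each a list of 6 numbers: the shift along the tool's x, y, z scaled (see below), then the turn, a rotation vector about the tool's x, y, z scaled (see below). A call has 1 to 12 rows; each row is the pose to reach, as a shift and turn from the pose commanded when the call began, along the tool's axes at that moment, turning the shorter way round; what a row does not reach only later rows make up. The controller multiplies each number of a shift by 300 mm and each number of a turn by 360 degrees. A row lasts 1/12 s, in which the tool goes at most 41.7 mm and 7.16 degrees, less where a joint would pass 70% of its speed; a pose out of reach is approached as far as the arm can. A call with a number of a shift or a turn outside -1 to 1 is refused whole. A call with a gripper value outside its range is refused whole. "claw" is the opening, from 0 (shut) to 1 (fully open), set as the call begins (left out, the last holds). The fingers move at their own pace and stop on an object; the grip force is fixed at half the most. Time passes only in rows, so rows that repeat a pose let the fingers close. It gives the time, the measured TCP pose, the force and the opening at its end, in the units of the state.
- manip.state(): the state, without advancing time (a new reading comes with each control period).
- manip.camera(name): name is "side" or "top" or "wrist"; returns a dict with "img" (400x640x3 uint8, red, green, blue), "intrinsics" (3x3 intrinsics, pixels), "R" (3x3) and "t" (3): a world point X has camera coordinates R X + t; the wrist camera has in their place "tool_from_camera" (4x4, takes a point from camera to tool coordinates, whose origin is the TCP and whose axes are the flange's). Camera axes: x right, y down, z forward; pixel columns grow to the right and rows downward; lengths in mm; the calibration is good to about 2 mm. A picture is of the moment at which its call begins: read the wrist's pose just before it. There is no depth.
- manip.close_job(): hands the job in, once; it reports no verdict.
The state is a dict: "clock": time; "qpos": joint angles; "qd": joint speeds; "joint_torque": joint torques, N m; "ee_pos": TCP position; "tcp_rot": TCP orientation; "ft_force": force on the tool from outside, world axes, zero at the start; "moment": the same for the moment, N m; "gripper_width": opening from 0.0 (shut) to 1.0 (fully open).
Only numpy, scipy, OpenCV 4.12 (cv2) and the standard library are available. Lean on these libraries where they do the work, as an engineer would, in place of code of your own. Each camera call takes 0.05 s, during which the arm holds its last target.

## Task

Fit the four loose power supplies onto the DIN rail of the mounting plate, each astride the rail, square to it and sitting fully down: the widest next to the main switch with the red toggle, then each next narrower one, the narrowest last. Leave a cooling gap of about 10 mm between neighbours, the main switch included. Do not tip a supply over, and leave the torch, the tape and the pliers where they are.

Things in the scene. Friction and masses are not known exactly. Their poses are not given: they have to be found in the camera images.
- psu_70: Grey DIN-rail power supply, 70 mm wide (y), 90 mm long (x), 64.5 mm tall, four terminal screws at each end, about 270 g, standing loose on the bench. Origin: middle of its underside; z up; alike both ways round. Stepped outline: feet z 0-10 mm, body 90 mm long z 10-30 mm, then the nose, 45 mm long (x -22.5 to 22.5), z 30-64.5 mm: grip the nose across its 45 mm, above the shoulders.
- psu_52: Grey DIN-rail power supply, 52.5 mm wide (y), three terminal screws at each end, about 190 g; same outline, origin and axes as psu_70. All four have below a recess along y, 10 mm deep, that straddles the 35 mm rail: the clip of the foot is drawn open, leaving 53 mm between the hooks, so 9 mm play to either side.
- psu_35: Grey DIN-rail power supply, 35 mm wide (y), two terminal screws at each end, about 120 g; same outline, origin and axes as psu_70.
- psu_17: Grey DIN-rail power supply, 17.5 mm wide (y), one terminal screw at each end, about 80 g; same outline, origin and axes as psu_70.
- panel: Steel plate fixed flat on the bench, 175 x 380 mm (x -60 to 115 mm), 3 mm thick, with a DIN rail along its y: 35 mm wide, 350 mm long, its top 18 mm above the bench. Origin: at bench height under the rail's middle; x across the rail. Grey wiring duct, 36 mm high, between x = 83 and 113 mm. A supply seated fully on the rail has its origin 8 mm above the bench and its y along the rail.
- main_switch: White main switch with a red toggle, 36 mm wide along the rail, fixed on the rail near one end (either end). Same stepped outline and axes as a supply; origin 8 mm above the bench on the rail's centre line, mid-width; top of toggle 86 mm above the bench.
- end_clamp: Black end clamp, 10 mm wide along the rail, 50 mm across it, fixed on the rail near the end away from the main switch; top 50 mm above the bench. Origin 8 mm above the bench on the rail's centre line, mid-width.
- torch: Bystander: black torch standing upright, 48 mm across at the head, 132 mm tall; origin at the middle of its foot. Leave it alone.
- pliers: Bystander: pliers with orange handles lying flat, about 155 mm long, 60 mm wide over the handles, 14 mm high; origin near the pivot, x towards the jaws. Leave them alone.
- tape: Bystander: blue roll of insulating tape lying flat, 72 mm across, 19 mm high; origin at the middle of its underside. Leave it alone.
There are look-alikes about, which are no part of the job. Leave any pink look-alike of the psu_17 alone.

How it is judged (in metres and radians):
At the end, for the whole second after the job is handed in: All four sit on the rail (origin 4 to 11.5 mm above the bench, within 11 mm of the rail's centre line, between its ends, upright within 0.1 rad, square within 0.2 rad), released, at rest; in the row main switch, 70, 52.5, 35, 17.5 every gap is 2 to 20 mm (horizontal distance between main_switch and psu_70 between 0.055 and 0.073 m and horizontal distance between psu_70 and psu_52 between 0.06325 and 0.08125 m and horizontal distance between psu_52 and psu_35 between 0.04575 and 0.06375 m and horizontal distance between psu_35 and psu_17 between 0.02825 and 0.04625 m and x of psu_70 in the frame of panel between -0.011 and 0.011 m and z of psu_70 in the frame of panel between 0.004 and 0.0115 m and y of psu_70 in the frame of panel between -0.17 and 0.17 m and angle between each of psu_70, psu_52, psu_35, psu_17's own z axis and vertical below 0.1 rad and angle between the y axis of each of psu_70, psu_52, psu_35, psu_17 and the y axis of panel, either way round below 0.2 rad and linear speed of each of psu_70, psu_52, psu_35, psu_17 below 0.02 m/s and angular speed of each of psu_70, psu_52, psu_35, psu_17 below 0.2 rad/s and x of psu_52 in the frame of panel between -0.011 and 0.011 m and z of psu_52 in the frame of panel between 0.004 and 0.0115 m and y of psu_52 in the frame of panel between -0.17 and 0.17 m and x of psu_35 in the frame of panel between -0.011 and 0.011 m and z of psu_35 in the frame of panel between 0.004 and 0.0115 m and y of psu_35 in the frame of panel between -0.17 and 0.17 m and x of psu_17 in the frame of panel between -0.011 and 0.011 m and z of psu_17 in the frame of panel between 0.004 and 0.0115 m and y of psu_17 in the frame of panel between -0.17 and 0.17 m); the robot touches nothing.
It fails at once if a power supply is tipped over (angle between any of psu_70, psu_52, psu_35, psu_17's own z axis and vertical above 0.7 rad).
It fails at once if the torch, the tape or the pliers is moved by more than 20 mm (distance of any of torch, tape, pliers from where it was at the start of the episode above 0.02 m).
It also fails if it takes over 93 s, if anything falls off the work surface, if the arm or the gripper's body presses on something with over 40 N, if the wrist force passes 120 N, or if a joint passes its speed limit or range.

## Working session

There is one attempt and no reset: what is moved stays moved. The work goes in short steps, Python scripts to look and compute and a tool call to move; the robot and the scene stay as the last step left them, time stands still between calls to the robot, and variables do not carry over. Pictures are saved under pics/ and viewed, and the job is handed in when it is done.

Besides the shell and the picture viewer there is one more tool, called as name([rows], argument=value, ...), one row to a line, values as JSON. servo_tool: Moves the arm, as the interface text tells. Its arguments: {"type":"object","properties":{"deltas":{"type":"array","items":{"type":"array","items":{"type":"number"}}},"claw":{"type":"number"}},"required":["deltas"]}

```bash
mkdir -p pics; ls; python3 - <<'E'
from rig import manip
import cv2,numpy as np
s=manip.state();print({k:np.round(v,3).tolist() for k,v in s.items()})
for n in ["top","side","wrist"]:
    c=manip.camera(n);cv2.imwrite(f"pics/{n}0.png",c["img"][:,:,::-1])
    np.savez(f"{n}0.npz",**c)
    print(n,[ (k,np.round(c[k],3).tolist()) for k in c if k!="img"])
E
```

```text
pics
{'clock': 0.0, 'qpos': [1.188, 0.424, 1.631, -0.0, 1.089, -0.019], 'qd': [-0.001, 0.001, -0.001, 0.001, -0.0, -0.0], 'joint_torque': [0.0, -54.462, -27.368, 0.065, 0.023, -0.0], 'ee_pos': [222.173, 583.611, 243.884], 'tcp_rot': [-3.14, -0.0, 2.778], 'ft_force': [-0.542, -0.971, 0.021], 'moment': [-0.029, 0.022, -0.002], 'gripper_width': 1.001}
top [('intrinsics', [[387.971, 0.0, 317.887], [0.0, 387.971, 199.367], [0.0, 0.0, 1.0]]), ('R', [[0.096, -0.995, 0.004], [-0.972, -0.095, -0.217], [0.217, 0.017, -0.976]]), ('t', [-34.773, 520.694, 1098.154])]
side [('intrinsics', [[496.355, 0.0, 310.606], [0.0, 496.355, 195.822], [0.0, 0.0, 1.0]]), ('R', [[0.758, -0.652, -0.017], [-0.485, -0.546, -0.683], [0.436, 0.526, -0.73]]), ('t', [-404.89, 272.142, 1048.783])]
wrist [('intrinsics', [[354.991, 0.0, 321.18], [0.0, 354.991, 198.047], [0.0, 0.0, 1.0]]), ('tool_from_camera', [[-0.001, -0.959, -0.284, 77.763], [1.0, -0.001, 0.0, 0.197], [-0.001, -0.284, 0.959, -139.809], [0.0, 0.0, 0.0, 1.0]])]
```

View pics/top0.png

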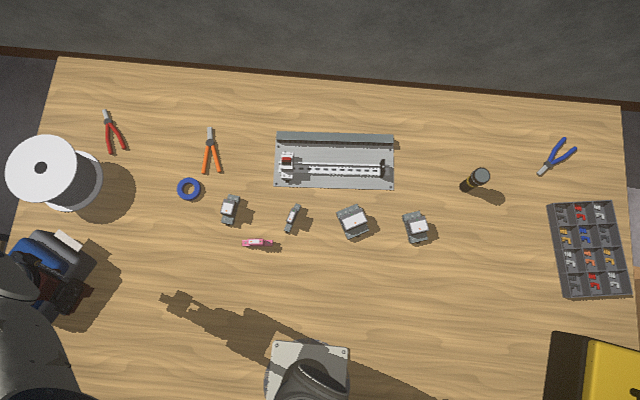

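View pics/side0.png

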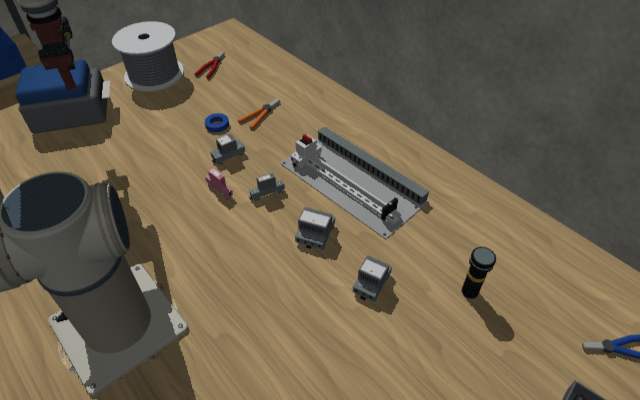

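View pics/wrist0.png

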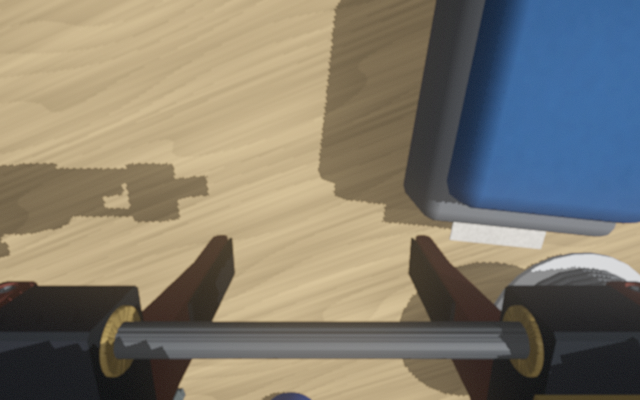

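```bash
cat > h.py <<'E'
import numpy as np,cv2
from scipy.spatial.transform import Rotation as Ro
def ray(c,px,z,R=None,t=None):
    K=np.array(c["intrinsics"]);R=np.array(c["R"]);t=np.array(c["t"])
    d=R.T@np.linalg.inv(K)@np.array([px[0],px[1],1.]);o=-R.T@t
    return o+d*(z-o[2])/d[2]
def proj(c,X):
    K=np.array(c["intrinsics"]);p=K@(np.array(c["R"])@np.array(X,float)+np.array(c["t"]));return p[:2]/p[2]
def wristcam():
    from rig import manip
    s=manip.state();c=dict(manip.camera("wrist"))
    T=np.array(c["tool_from_camera"]);Rt=Ro.from_euler("xyz",s["tcp_rot"]).as_matrix()
    Rwc=Rt@T[:3,:3];o=Rt@T[:3,3]+np.array(s["ee_pos"])
    c["R"]=Rwc.T;c["t"]=-Rwc.T@o
    return s,c
def move(s,pos=None,yaw=None,cmd=None):
    """rows units for going to pos (mm world), tool down with yaw (tool y world dir = yaw+... )"""
    R=Ro.from_euler("xyz",s["tcp_rot"]) if cmd is None else cmd
    p=np.array(s["ee_pos"]);d=R.as_matrix().T@(np.array(pos)-p)/300
    out=d
    r=np.zeros(3)
    if yaw is not None:
        G=Ro.from_euler("xyz",[np.pi,0,yaw]); r=(R.inv()*G).as_rotvec()/(2*np.pi)
    return np.round(np.r_[d,r],4)
E
python3 - <<'E'
import cv2,numpy as np
from h import *
t=dict(np.load("top0.npz"));s=dict(np.load("side0.npz"))
a=cv2.resize(t["img"][120:260,180:440],None,fx=3,fy=3,interpolation=cv2.INTER_CUBIC);cv2.imwrite("pics/topz.png",a[:,:,::-1])
a=cv2.resize(s["img"][100:310,190:450],None,fx=2.8,fy=2.8,interpolation=cv2.INTER_CUBIC);cv2.imwrite("pics/sidez.png",a[:,:,::-1])
for n,p,z in [("35",(230,208),50),("17",(292,217),50),("70",(353,220),50),("52",(415,227),50),("sw",(287,165),70),("clamp",(382,168),50),("plateTL",(276,187),3),("plateBR",(393,188),3),("rail l",(290,172),18),("rail r",(390,174),18),("torch",(470,185),0)]:
    print(n,ray(t,p,z).round())
E
```

```text
35 [472. 274.  50.]
17 [462.  87.  50.]
70 [471. -94.  50.]
52 [ 468. -278.   50.]
sw [615. 118.  70.]
clamp [ 640. -170.   50.]
plateTL [561. 152.   3.]
plateBR [ 593. -215.    3.]
rail l [609. 112.  18.]
rail r [ 633. -200.   18.]
torch [ 627. -457.    0.]
```

View pics/topz.png

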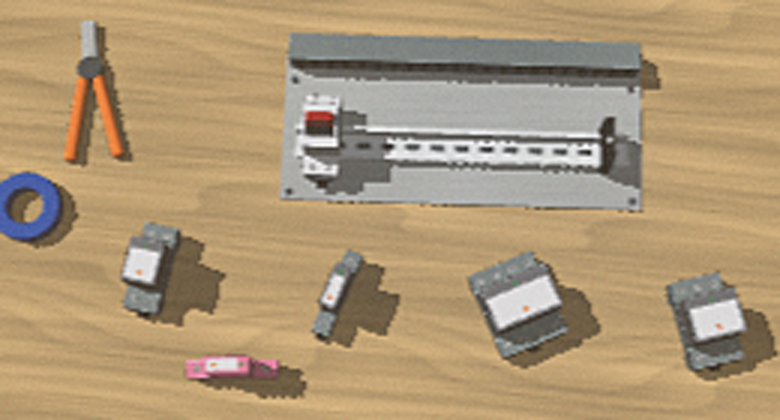

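View pics/sidez.png

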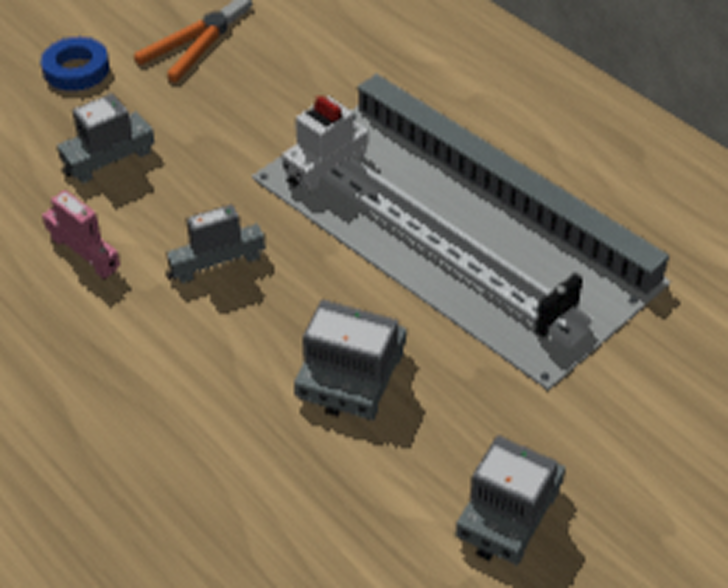

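```bash
python3 - <<'E'
from rig import manip
from h import *
s=manip.state();print(move(s,[540,-20,340],np.pi))
E
```

```text
[-1.7061e+00 -1.5042e+00 -3.1800e-01 -2.0000e-04 -0.0000e+00 -5.7900e-02]
```

servo_tool([
  [-0.1, -0.1, -0.32, 0, 0, 0],
  [-0.9, -0.8, -0.32, 0, 0, -0.058],
  [-0.9, -0.8, -0.32, 0, 0, -0.058],
  [-0.9, -0.8, -0.32, 0, 0, -0.058],
  [-0.9, -0.8, -0.32, 0, 0, -0.058],
  [-0.9, -0.8, -0.32, 0, 0, -0.058],
  [-0.9, -0.8, -0.32, 0, 0, -0.058],
  [-0.9, -0.8, -0.32, 0, 0, -0.058],
  [-0.9, -0.8, -0.32, 0, 0, -0.058],
])

```text
clock: 0.9
ee_pos: [382.2, 275.8, 338.3]
tcp_rot: [-3.142, -0.0, -3.141]
ft_force: [1.8, 0.1, 0.7]
gripper_width: 0.998
```

```bash
python3 - <<'E'
from rig import manip
from h import *
s=manip.state();print(s["ee_pos"],s["tcp_rot"],move(s,[540,-20,340],np.pi))
E
```

```text
[382.19391893 275.83757626 338.3026905 ] [-3.14154848e+00 -1.74811079e-06 -3.14058715e+00] [-5.250e-01 -9.867e-01 -5.600e-03 -0.000e+00 -0.000e+00  2.000e-04]
```

servo_tool([
  [-0.52, -0.98, 0, 0, 0, 0],
  [-0.52, -0.98, 0, 0, 0, 0],
  [-0.52, -0.98, 0, 0, 0, 0],
  [-0.52, -0.98, 0, 0, 0, 0],
  [-0.52, -0.98, 0, 0, 0, 0],
  [-0.52, -0.98, 0, 0, 0, 0],
  [-0.52, -0.98, 0, 0, 0, 0],
  [-0.52, -0.98, 0, 0, 0, 0],
  [-0.52, -0.98, 0, 0, 0, 0],
  [-0.52, -0.98, 0, 0, 0, 0],
  [-0.52, -0.98, 0, 0, 0, 0],
  [-0.52, -0.98, 0, 0, 0, 0],
])

```text
clock: 1.9
ee_pos: [537.5, -15.2, 337.8]
tcp_rot: [3.141, -0.001, -3.14]
ft_force: [0.1, -0.3, 0.6]
gripper_width: 0.999
```

```bash
python3 - <<'E'
from h import *
s,c=wristcam();np.savez("w1.npz",**c);print(s["ee_pos"],s["tcp_rot"],s["qpos"])
cv2.imwrite("pics/w1.png",c["img"][:,:,::-1])
E
```

```text
[537.46005921 -15.22527245 337.78924313] [ 3.14128509e+00 -7.65602468e-04 -3.14002381e+00] [-5.05977208e-02  1.94852265e-01  1.72673313e+00  2.84469224e-04
  1.22078787e+00 -1.62306043e+00]
```

View pics/w1.png

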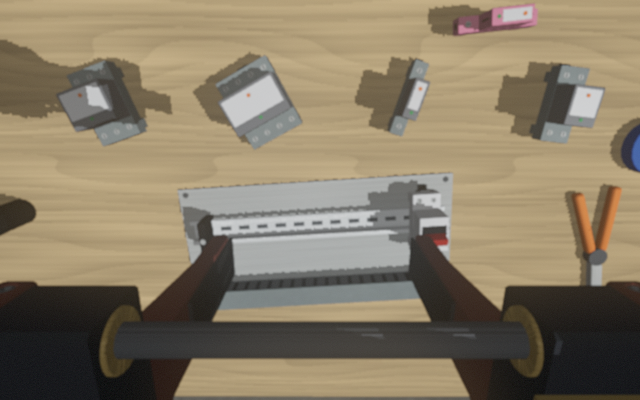

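```bash
python3 - <<'E'
from h import *
c=dict(np.load("w1.npz"));a=c["img"]
z=cv2.resize(a[40:160,40:320],None,fx=2.8,fy=2.8,interpolation=cv2.INTER_CUBIC)
z2=cv2.resize(a[40:160,340:620],None,fx=2.8,fy=2.8,interpolation=cv2.INTER_CUBIC)
z3=cv2.resize(a[165:285,175:455],None,fx=2.8,fy=2.8,interpolation=cv2.INTER_CUBIC)
for i,q in enumerate([z,z2,z3]):cv2.imwrite(f"pics/w1z{i}.png",q[:,:,::-1])
E
```

```text
(no output)
```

View pics/w1z0.png

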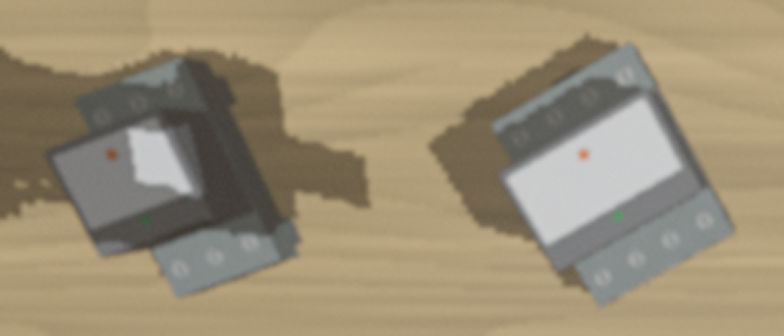

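View pics/w1z1.png

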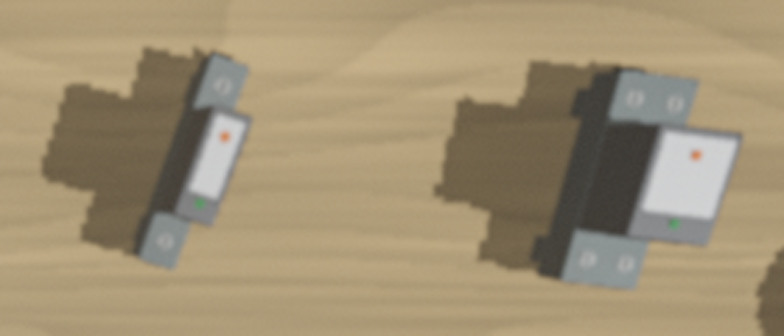

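View pics/w1z2.png

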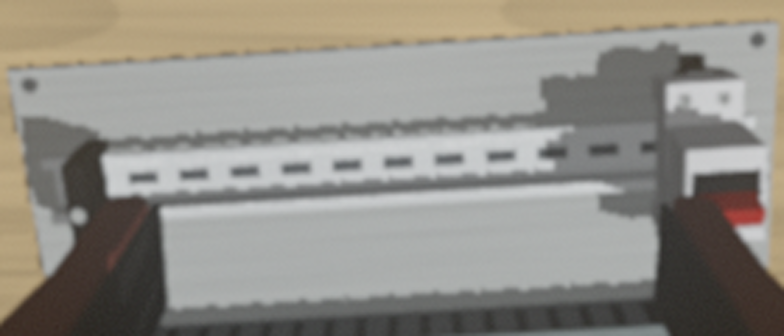

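```bash
cat > m1.py <<'E'
from h import *
c=dict(np.load("w1.npz"))
def P(u,v,x0,y0,z): return ray(c,(x0+u/2.8-.3,y0+v/2.8-.3),z)
S={"70":(40,[(493,127),(632,45),(733,230),(602,305)]),"52":(40,[(78,103),(182,58),(283,258),(182,296)]),
"17":(340,[(212,55),(248,68),(175,268),(138,258)]),"35":(340,[(617,70),(698,80),(635,290),(560,280)])}
for n,(x0,ps) in S.items():
    q=np.array([P(u,v,x0,40,30)[:2] for u,v in ps]);ce=q.mean(0)
    ax=(q[2]+q[3]-q[0]-q[1])/2;w=(q[1]+q[2]-q[0]-q[3])/2
    a1=np.degrees(np.arctan2(ax[1],ax[0]));a2=np.degrees(np.arctan2(w[1],w[0]))-90
    print(n,ce.round(1),"len",np.linalg.norm(ax).round(1),"wid",np.linalg.norm(w).round(1),"yaw",a1.round(1),a2.round(1))
for l,u,v,z in [("plL",10,67,3),("plR",775,22,3),("railtopL",108,152,18),("railtopR",557,128,18),("railbotL",130,196,18),("railbotR",557,178,18),("swTopNear L",665,85,38),("swR",742,83,38),("clampTopNear",100,143,50)]:
    print(l,P(u,v,175,165,z).round(1))
E
python3 m1.py
```

```text
70 [472.2 -89.9] len 87.1 wid 68.8 yaw 28.9 28.7
52 [ 473.3 -278.6] len 88.1 wid 50.7 yaw 20.2 20.1
17 [466.   91.1] len 88.1 wid 16.9 yaw -17.1 -16.4
35 [473.4 281.2] len 89.0 wid 35.1 yaw -5.8 -6.9
plL [ 586.5 -212.3    3. ]
plR [563.5 163.3   3. ]
railtopL [ 625.6 -162.9   18. ]
railtopR [613.1  56.9  18. ]
railbotL [ 648.8 -153.9   18. ]
railbotR [639.1  58.   18. ]
swTopNear L [585.5 102.6  38. ]
swR [584.6 137.9  38. ]
clampTopNear [ 609.7 -155.9   50. ]
```

```bash
python3 - <<'E'
from h import *
t=dict(np.load("top0.npz"));s=dict(np.load("side0.npz"))
for l,u,v,z in [("nearL",282,199,3),("nearR",641,209,3),("clamp top",608,120,50),("clamp",610,160,18),("swnearL",300,170,38),("swnearR",338,176,38)]: print(l,ray(t,(180+u/3-.3,120+v/3-.3),z).round(1))
for l,u,v,z in [("nearL",256,178,3),("nearR",549,388,3)]: print(l,ray(s,(190+u/2.8-.3,100+v/2.8-.3),z).round(1))
from rig import manip
S=manip.state();print(move(S,[472,-90,200],np.radians(118.7)),move(S,[472,-90,200],np.radians(90+28.8)))
E
```

```text
nearL [562.9 159.1   3. ]
nearR [ 588.7 -216.3    3. ]
clamp top [ 666.6 -169.1   50. ]
clamp [ 634.2 -178.5   18. ]
swnearL [586.5 139.6  38. ]
swnearR [584.  100.2  38. ]
nearL [563.5 159.    3. ]
nearR [ 587.8 -214.4    3. ]
[ 2.187e-01 -2.496e-01  4.599e-01 -0.000e+00 -1.000e-04  1.706e-01] [ 2.187e-01 -2.496e-01  4.599e-01 -0.000e+00 -1.000e-04  1.703e-01]
```

servo_tool([
  [0.22, -0.25, 0.62, 0, 0, 0.17],
  [0.22, -0.25, 0.62, 0, 0, 0.17],
  [0.22, -0.25, 0.62, 0, 0, 0.17],
  [0.22, -0.25, 0.62, 0, 0, 0.17],
  [0.22, -0.25, 0.62, 0, 0, 0.17],
  [0.22, -0.25, 0.62, 0, 0, 0.17],
  [0.22, -0.25, 0.62, 0, 0, 0.17],
  [0.22, -0.25, 0.62, 0, 0, 0.17],
  [0.22, -0.25, 0.62, 0, 0, 0.17],
  [0.22, -0.25, 0.62, 0, 0, 0.17],
  [0.22, -0.25, 0.62, 0, 0, 0.17],
], claw=1)

```text
clock: 2.87
ee_pos: [472.2, -90.3, 152.3]
tcp_rot: [3.141, 0.0, 2.078]
ft_force: [-0.2, 1.1, 0.3]
gripper_width: 1.0
```

```bash
python3 - <<'E'
from h import *
s,c=wristcam();np.savez("w2.npz",**c);print(s["ee_pos"],s["tcp_rot"],move(s,[472,-90,56],np.radians(118.8)))
cv2.imwrite("pics/w2.png",c["img"][:,:,::-1])
E
```

```text
[472.19415372 -90.25981746 152.28823249] [3.14127656e+00 2.31202119e-04 2.07810176e+00] [ 1.10e-03 -2.00e-04  3.21e-01  1.00e-04  0.00e+00  7.00e-04]
```

View pics/w2.png

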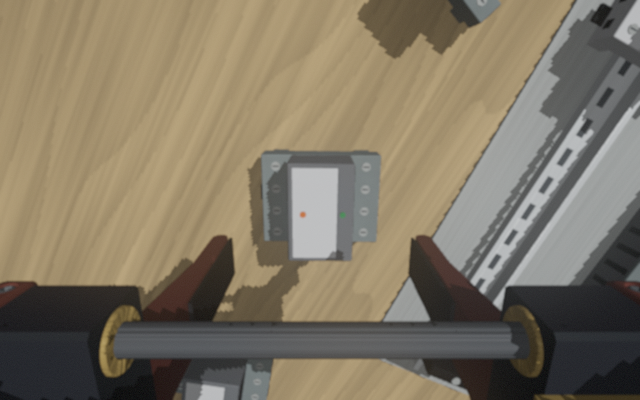

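```bash
python3 - <<'E'
from h import *
c=dict(np.load("w2.npz"))
print(ray(c,(320,163),64.5),ray(c,(320,260.5),64.5),ray(c,(320,211.7),64.5), ray(c,(320,196),30),proj(c,[472.2,-90.2,64.5]))
E
```

```text
[455.09955578 -60.35892573  64.5       ] [ 488.84990598 -121.30334787   64.5       ] [471.2643577  -89.54838617  64.5       ] [470.66324527 -88.66123972  30.        ] [320.74270666 213.13355673]
```

servo_tool([
  [0, 0, 0.12, 0, 0, 0],
  [0, 0, 0.24, 0, 0, 0],
  [0, 0, 0.32, 0, 0, 0],
  [0, 0, 0.32, 0, 0, 0],
  [0, 0, 0.32, 0, 0, 0],
])

```text
clock: 3.33
ee_pos: [471.7, -90.7, 55.1]
tcp_rot: [-3.14, -0.001, 2.076]
ft_force: [0.8, -0.1, 0.9]
gripper_width: 0.997
```

servo_tool([
  [0, 0, 0, 0, 0, 0],
  [0, 0, 0, 0, 0, 0],
  [0, 0, 0, 0, 0, 0],
  [0, 0, 0, 0, 0, 0],
  [0, 0, 0, 0, 0, 0],
  [0, 0, 0, 0, 0, 0],
], claw=0.3)

```text
clock: 3.83
ee_pos: [472.3, -91.2, 56.4]
tcp_rot: [3.141, 0.0, 2.074]
ft_force: [-0.2, 0.2, -0.6]
gripper_width: 0.582
```

servo_tool([
  [0, 0, 0, 0, 0, 0],
  [0, 0, 0, 0, 0, 0],
  [0, 0, 0, 0, 0, 0],
  [0, 0, 0, 0, 0, 0],
], claw=0.3)

```text
clock: 4.17
ee_pos: [472.2, -91.2, 56.2]
tcp_rot: [3.141, 0.0, 2.074]
ft_force: [-0.8, 0.1, 5.3]
gripper_width: 0.512
```

```bash
cat >> h.py <<'E'
PO=np.array([635.4,-22.6]);PY=np.radians(3.7);PSW=145.5
def pan(x,y): 
    return PO+np.array([np.cos(PY)*x-np.sin(PY)*y,np.sin(PY)*x+np.cos(PY)*y])
def topan(w):
    d=np.array(w)[:2]-PO;return np.array([np.cos(PY)*d[0]+np.sin(PY)*d[1],-np.sin(PY)*d[0]+np.cos(PY)*d[1]])
E
python3 - <<'E'
from h import *
from rig import manip
s=manip.state();print(s["gripper_width"],s["ee_pos"])
p=pan(0,PSW-63.5);print(p)
print(move(s,[*p,100],np.pi/2+PY))
E
```

```text
0.5117186764686142 [472.23765216 -91.21212103  56.23331066]
[630.10835072  59.2290807 ]
[ 0.1855  0.7028 -0.1458  0.      0.      0.0698]
```

servo_tool([
  [0, 0, -0.1, 0, 0, 0],
  [0, 0, -0.2, 0, 0, 0],
  [0.1, 0.3, -0.24, 0, 0, 0.035],
  [0.185, 0.7, -0.24, 0, 0, 0.07],
  [0.185, 0.7, -0.24, 0, 0, 0.07],
  [0.185, 0.7, -0.24, 0, 0, 0.07],
  [0.185, 0.7, -0.24, 0, 0, 0.07],
  [0.185, 0.7, -0.24, 0, 0, 0.07],
  [0.185, 0.7, -0.24, 0, 0, 0.07],
  [0.185, 0.7, -0.24, 0, 0, 0.07],
  [0.185, 0.7, -0.24, 0, 0, 0.07],
])

```text
clock: 5.08
ee_pos: [627.4, 57.8, 127.0]
tcp_rot: [-3.138, 0.0, 1.634]
ft_force: [-0.9, -0.3, -1.2]
gripper_width: 0.513
```

```bash
python3 - <<'E'
from h import *
s,c=wristcam();np.savez("w3.npz",**c);print(s["ee_pos"],s["tcp_rot"],s["gripper_width"],move(s,[*pan(0,PSW-63.5),64],np.pi/2+PY))
cv2.imwrite("pics/w3.png",c["img"][:,:,::-1])
c=manip=None
from rig import manip
c=manip.camera("side");np.savez("s3.npz",**c);cv2.imwrite("pics/s3.png",cv2.resize(c["img"][100:280,240:480],None,fx=3,fy=3)[:,:,::-1])
E
```

```text
[627.39149856  57.82925667 126.95437905] [-3.13840151e+00  2.91100730e-04  1.63413888e+00] 0.5128735950484175 [ 4.100e-03  1.000e-02  2.098e-01 -5.000e-04  0.000e+00 -2.000e-04]
```

View pics/w3.png

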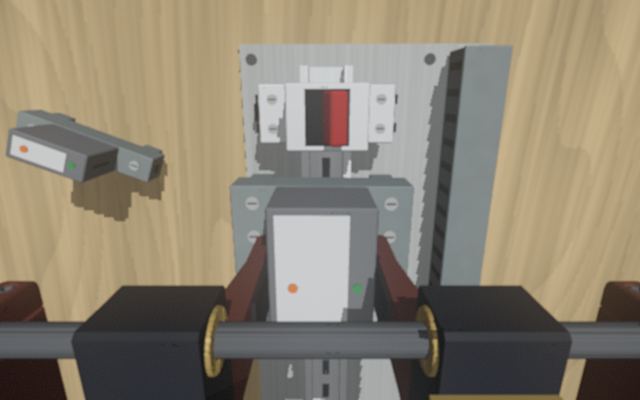

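View pics/s3.png

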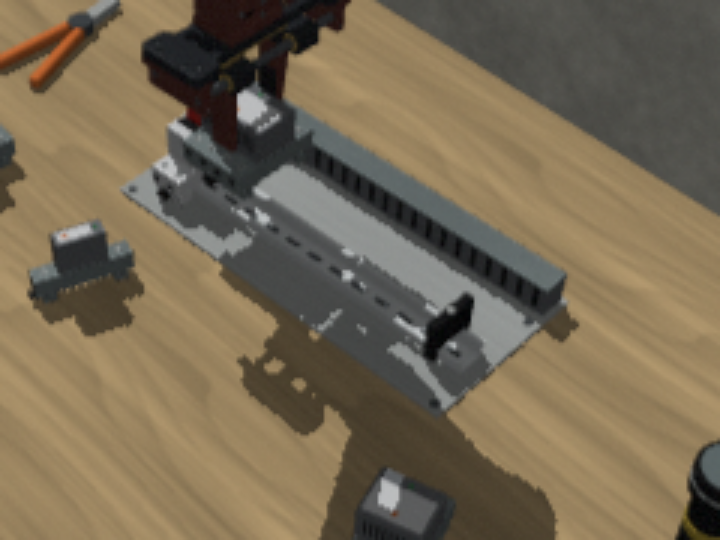

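```bash
python3 - <<'E'
from h import *
c=dict(np.load("w3.npz"))
for l,u,v,z in [("swA",259,85,38),("swB",259,142.5,38),("swC",395,84,38),("swD",395,141,38),("psuL",232.5,186,100.8),("psuR",412,186,100.8),("plL",239,45,3),("railL",303,165,18),("railR",343.5,165,18),("toggleL",305,148,86)]:
    w=ray(c,(u,v),z);print(l,w.round(1),topan(w).round(1))
E
```

```text
swA [584.  138.2  38. ] [-40.9 163.7]
swB [584.5 102.9  38. ] [-42.7 128.5]
swC [667.3 144.   38. ] [ 42.6 164.2]
swD [671.5 109.4  38. ] [ 44.5 129.4]
psuL [582.6  90.2 100.8] [-45.4 115.9]
psuR [669.   95.7 100.8] [ 41.2 115.9]
plL [563.9 163.9   3. ] [-59.3 190.7]
railL [612.5  86.   18. ] [-15.8 109.9]
railR [641.3  87.9  18. ] [ 13.  109.8]
toggleL [616.1 108.5  86. ] [-10.8 132.1]
```

servo_tool([
  [0.01, 0.01, 0, 0, 0, 0],
  [0.01, 0.01, 0.08, 0, 0, 0],
  [0.01, 0.01, 0.14, 0, 0, 0],
  [0.01, 0.01, 0.18, 0, 0, 0],
  [0.01, 0.01, 0.2, 0, 0, 0],
  [0.01, 0.01, 0.207, 0, 0, 0],
  [0.01, 0.01, 0.208, 0, 0, 0],
  [0.01, 0.01, 0.208, 0, 0, 0],
])

```text
clock: 5.85
ee_pos: [632.7, 61.9, 66.3]
tcp_rot: [3.141, -0.0, 1.634]
ft_force: [-0.1, -0.3, -2.1]
gripper_width: 0.512
```

servo_tool([
  [0, -0.01, 0, 0, 0, 0],
  [0, -0.01, 0.004, 0, 0, 0],
  [0, -0.01, 0.007, 0, 0, 0],
  [0, -0.01, 0.007, 0, 0, 0],
])

```text
clock: 6.18
ee_pos: [629.4, 61.8, 64.3]
tcp_rot: [3.141, -0.0, 1.634]
ft_force: [-0.6, -0.1, 2.3]
gripper_width: 0.508
```

servo_tool([
  [0, 0, 0, 0, 0, 0],
  [0, 0, 0, 0, 0, 0],
  [0, 0, 0, 0, 0, 0],
  [0, 0, 0, 0, 0, 0],
  [0, 0, -0.03, 0, 0, 0],
  [0, 0, -0.15, 0, 0, 0],
  [0, 0, -0.3, 0, 0, 0],
  [0, 0, -0.42, 0, 0, 0],
  [0, 0, -0.42, 0, 0, 0],
  [0, 0, -0.42, 0, 0, 0],
], claw=1)

```text
clock: 7.02
ee_pos: [631.0, 61.9, 193.1]
tcp_rot: [3.135, -0.0, 1.634]
ft_force: [-0.6, 0.1, -0.6]
gripper_width: 1.003
```

```bash
python3 - <<'E'
from h import *
s,c=wristcam();np.savez("w4.npz",**c);print(s["ee_pos"],s["tcp_rot"],s["gripper_width"],move(s,[473,-279.5,150],np.radians(110.1)))
cv2.imwrite("pics/w4.png",c["img"][:,:,::-1])
E
```

```text
[630.98042413  61.87615754 193.11822355] [ 3.13523501e+00 -9.01097742e-05  1.63427643e+00] 1.002857931203454 [-1.1022e+00 -5.9860e-01  1.3980e-01  1.0000e-03  1.0000e-04 -4.5700e-02]
```

View pics/w4.png

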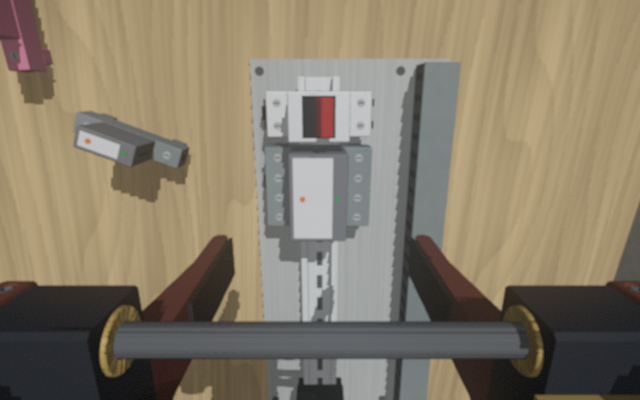

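```bash
python3 - <<'E'
from h import *
c=dict(np.load("w4.npz"))
cv2.imwrite("pics/w4z.png",cv2.resize(c["img"][70:250,230:400],None,fx=3.3,fy=3.3)[:,:,::-1])
for l,u,v,z in [("swTL",265,91,38),("swBL",265,137,38),("swTR",372,91,38),("psTL",265,146.5,38),("psTR",370,146.5,38),("psBL",266,226,38),("psBR",370,224.5,38),("clamp",320,379,50)]:
    w=ray(c,(u,v),z);print(l,w.round(1),topan(w).round(1))
E
```

```text
swTL [582.6 138.8  38. ] [-42.3 164.4]
swBL [583.3 102.4  38. ] [-44.  128.2]
swTR [667.5 144.1  38. ] [ 42.8 164.3]
psTL [583.4  94.6  38. ] [-44.3 120.3]
psTR [670.4 100.   38. ] [ 42.9 120.1]
psBL [585.6  24.2  38. ] [-46.7  49.9]
psBR [677.5  31.2  38. ] [45.5 51. ]
clamp [ 642.9 -127.8   50. ] [   0.7 -105.5]
```

View pics/w4z.png

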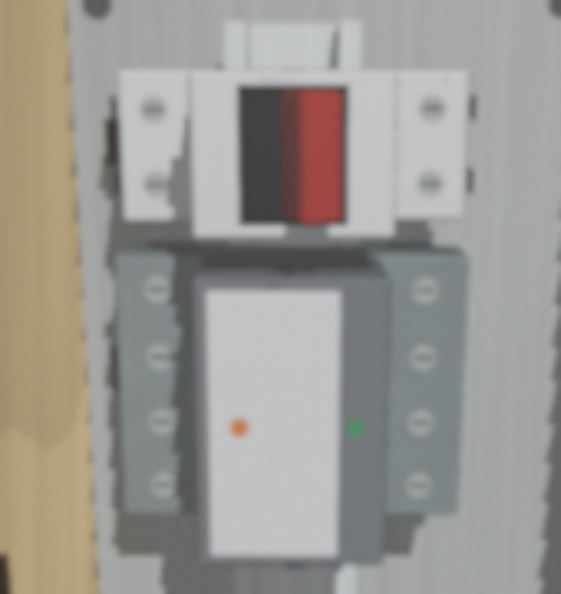

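servo_tool([
  [-0.98, -0.5, 0, 0, 0, -0.045],
  [-0.98, -0.5, 0, 0, 0, -0.045],
  [-0.98, -0.5, 0, 0, 0, -0.045],
  [-0.98, -0.5, 0, 0, 0, -0.045],
  [-0.98, -0.54, 0.1, 0, 0, -0.045],
  [-0.98, -0.58, 0.13, 0, 0, -0.045],
  [-0.98, -0.58, 0.13, 0, 0, -0.045],
  [-0.98, -0.58, 0.13, 0, 0, -0.045],
  [-0.98, -0.58, 0.13, 0, 0, -0.045],
  [-0.98, -0.58, 0.13, 0, 0, -0.045],
])

```text
clock: 7.9
ee_pos: [470.6, -244.4, 148.0]
tcp_rot: [-3.138, -0.004, 1.913]
ft_force: [0.7, 0.2, -0.3]
gripper_width: 0.995
```

```bash
python3 - <<'E'
from h import *
s,c=wristcam();np.savez("w5.npz",**c);print(s["ee_pos"],s["tcp_rot"],s["gripper_width"],move(s,[473,-279,56],np.radians(110.1)))
cv2.imwrite("pics/w5.png",c["img"][:,:,::-1])
E
```

```text
[ 470.58525652 -244.37538694  147.95951368] [-3.13757869 -0.0038516   1.91287612] 0.9951086348218711 [-0.1126 -0.0299  0.3062 -0.0006 -0.0006 -0.0014]
```

View pics/w5.png

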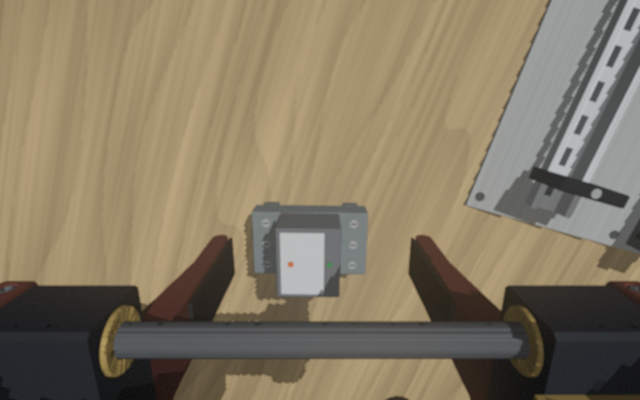

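```bash
python3 - <<'E'
from h import *
from rig import manip
c=dict(np.load("w5.npz"))
cv2.imwrite("pics/w5z.png",cv2.resize(c["img"][190:310,235:385],None,fx=4,fy=4)[:,:,::-1])
for l,u,v,z in [("TL",253,211,30),("TR",366,211,30),("BL",254,273,30),("BR",366,272,30),("nT",308,229,64.5),("nB",307,296.5,64.5)]: print(l,ray(c,(u,v),z).round(1))
E
```

```text
TL [ 423.9 -269.5   30. ]
TR [ 505.4 -240.5   30. ]
BL [ 439.6 -319.9   30. ]
BR [ 524.4 -288.6   30. ]
nT [ 465.3 -256.2   64.5]
nB [ 481.4 -305.1   64.5]
```

View pics/w5z.png

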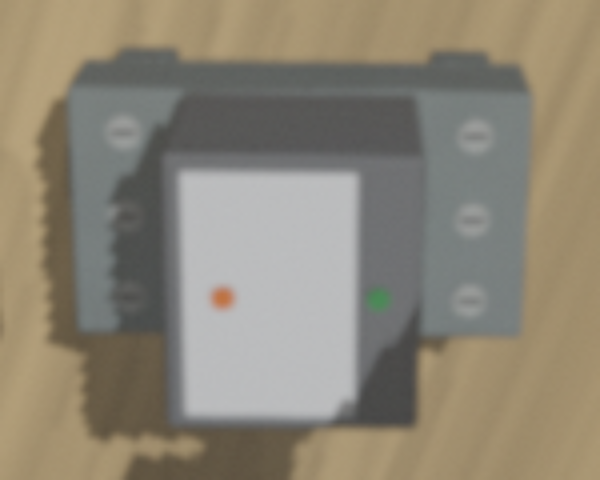

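servo_tool([
  [-0.116, -0.03, 0.05, 0, 0, -0.001],
  [-0.116, -0.03, 0.15, 0, 0, -0.001],
  [-0.116, -0.03, 0.25, 0, 0, -0.001],
  [-0.116, -0.03, 0.306, 0, 0, -0.001],
  [-0.116, -0.03, 0.306, 0, 0, -0.001],
  [-0.116, -0.03, 0.306, 0, 0, -0.001],
  [-0.116, -0.03, 0.306, 0, 0, -0.001],
])

```text
clock: 8.53
ee_pos: [478.4, -278.0, 59.4]
tcp_rot: [3.141, 0.001, 1.924]
ft_force: [-0.6, 0.4, 0.1]
gripper_width: 1.001
```

servo_tool([
  [0, 0, 0, 0, 0, 0],
  [0, 0, 0, 0, 0, 0],
  [0, 0, 0, 0, 0, 0],
  [0, 0, 0, 0, 0, 0],
  [0, 0, 0, 0, 0, 0],
  [0, 0, 0, 0, 0, 0],
  [0, 0, 0, 0, 0, 0],
  [0, 0, 0, 0, 0, 0],
  [0, 0, 0, 0, 0, 0],
  [0, 0, 0, 0, 0, 0],
], claw=0.3)

```text
clock: 9.37
ee_pos: [477.3, -278.6, 58.8]
tcp_rot: [-3.141, -0.0, 1.923]
ft_force: [-3.0, 0.2, 3.6]
gripper_width: 0.509
```

```bash
python3 - <<'E'
from h import *
from rig import manip
s=manip.state();print(s["gripper_width"],s["ee_pos"],s["ft_force"],pan(0,14))
print(move(s,[*pan(0,14),100],np.pi/2+PY))
E
```

```text
0.5090473086851273 [ 477.32985394 -278.58012159   58.83107555] [-3.00995105  0.2462804   3.62295251] [634.49654768  -8.62918134]
[ 0.6637  0.8023 -0.1374 -0.     -0.      0.0458]
```

servo_tool([
  [0, 0, -0.1, 0, 0, 0],
  [0, 0, -0.2, 0, 0, 0],
  [0.2, 0.2, -0.27, 0, 0, 0.02],
  [0.4, 0.5, -0.27, 0, 0, 0.046],
  [0.65, 0.8, -0.27, 0, 0, 0.046],
  [0.65, 0.8, -0.27, 0, 0, 0.046],
  [0.65, 0.8, -0.27, 0, 0, 0.046],
  [0.65, 0.8, -0.27, 0, 0, 0.046],
  [0.65, 0.8, -0.27, 0, 0, 0.046],
  [0.65, 0.8, -0.27, 0, 0, 0.046],
  [0.65, 0.8, -0.27, 0, 0, 0.046],
  [0.65, 0.8, -0.27, 0, 0, 0.046],
])

```text
clock: 10.37
ee_pos: [635.6, -11.2, 139.1]
tcp_rot: [-3.141, -0.0, 1.637]
ft_force: [-0.5, -0.9, -1.5]
gripper_width: 0.511
```

servo_tool([
  [0, 0, 0, 0, 0, 0],
])

```text
clock: 10.45
ee_pos: [634.5, -12.9, 139.0]
tcp_rot: [-3.14, 0.0, 1.635]
ft_force: [-0.8, -0.3, -1.7]
gripper_width: 0.515
```

```bash
python3 - <<'E'
from h import *
s,c=wristcam();np.savez("w6.npz",**c);print(s["ee_pos"],s["tcp_rot"],s["gripper_width"],s["ft_force"],topan(s["ee_pos"]))
print(move(s,[*pan(0,14),67],np.pi/2+PY))
cv2.imwrite("pics/w6.png",c["img"][:,:,::-1])
E
```

```text
[634.49765211 -12.94580574 138.97224277] [-3.13994191e+00  5.43410897e-05  1.63460976e+00] 0.5145426796666238 [-0.80324967 -0.26368044 -1.71890506] [-0.27745961  9.69230183]
[ 1.440e-02  1.300e-03  2.399e-01 -3.000e-04  0.000e+00 -1.000e-04]
```

View pics/w6.png

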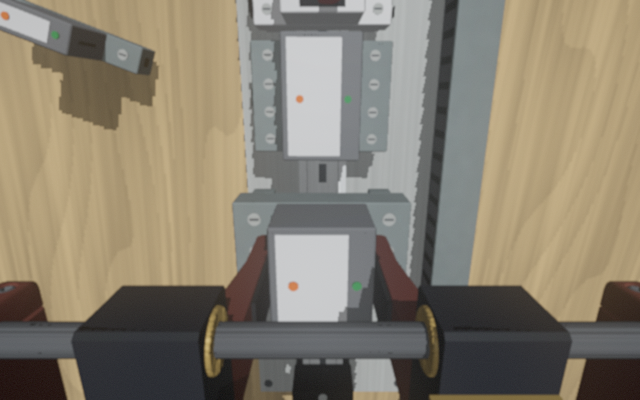

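```bash
python3 - <<'E'
from h import *
c=dict(np.load("w6.npz"))
cv2.imwrite("pics/w6z.png",cv2.resize(c["img"][140:250,220:420],None,fx=4,fy=4)[:,:,::-1])
for l,u,v,z in [("70L",254,151.5,38),("70R",386,150.5,38),("psuL",235,202,110.2),("psuR",410,201,110.2)]:
    w=ray(c,(u,v),z);print(l,w.round(1),topan(w).round(1))
E
```

```text
70L [586.4  24.1  38. ] [-45.9  49.7]
70R [676.   30.5  38. ] [43.9 50.3]
psuL [590.3  10.5 110.2] [-42.9  36. ]
psuR [677.   16.6 110.2] [44.  36.4]
```

View pics/w6z.png

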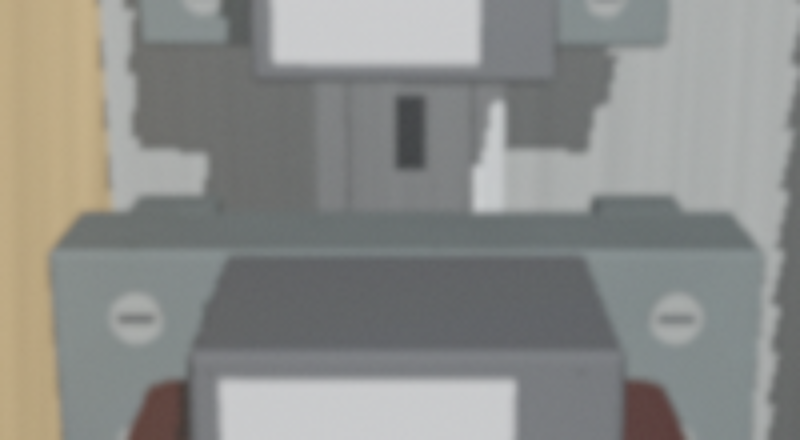

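servo_tool([
  [0.013, 0, 0.05, 0, 0, 0],
  [0.013, 0, 0.11, 0, 0, 0],
  [0.013, 0, 0.17, 0, 0, 0],
  [0.013, 0, 0.21, 0, 0, 0],
  [0.013, 0, 0.23, 0, 0, 0],
  [0.013, 0, 0.235, 0, 0, 0],
  [0.013, 0, 0.238, 0, 0, 0],
  [0.013, 0, 0.238, 0, 0, 0],
  [0.013, 0, 0.238, 0, 0, 0],
])

```text
clock: 11.25
ee_pos: [635.8, -8.9, 69.2]
tcp_rot: [3.14, 0.0, 1.634]
ft_force: [0.3, -0.1, -1.4]
gripper_width: 0.514
```

servo_tool([
  [0, -0.004, 0.005, 0, 0, 0],
  [0, -0.004, 0.008, 0, 0, 0],
  [0, -0.004, 0.008, 0, 0, 0],
])

```text
clock: 11.5
ee_pos: [634.3, -8.8, 66.9]
tcp_rot: [3.141, 0.0, 1.634]
ft_force: [-1.4, -0.6, 4.1]
gripper_width: 0.51
```

servo_tool([
  [0, 0, 0, 0, 0, 0],
  [0, 0, 0, 0, 0, 0],
  [0, 0, 0, 0, 0, 0],
  [0, 0, 0, 0, 0, 0],
  [0, 0, -0.03, 0, 0, 0],
  [0, 0, -0.15, 0, 0, 0],
  [0, 0, -0.3, 0, 0, 0],
  [0, 0, -0.38, 0, 0, 0],
  [0, 0, -0.38, 0, 0, 0],
  [0, 0, -0.38, 0, 0, 0],
], claw=1)

```text
clock: 12.33
ee_pos: [635.2, -8.8, 182.5]
tcp_rot: [3.137, 0.0, 1.634]
ft_force: [-0.7, -0.1, -0.9]
gripper_width: 1.0
```

```bash
python3 - <<'E'
from h import *
s,c=wristcam();np.savez("w7.npz",**c);print(s["ee_pos"],s["tcp_rot"],s["gripper_width"],move(s,[473.4,281.2,150],np.radians(90-6.5)))
cv2.imwrite("pics/w7.png",c["img"][:,:,::-1])
E
```

```text
[635.21827299  -8.84859635 182.51991498] [3.13703401e+00 4.52758635e-04 1.63428659e+00] 1.000470110033916 [ 9.992e-01 -4.775e-01  1.058e-01  7.000e-04  0.000e+00  2.820e-02]
```

View pics/w7.png

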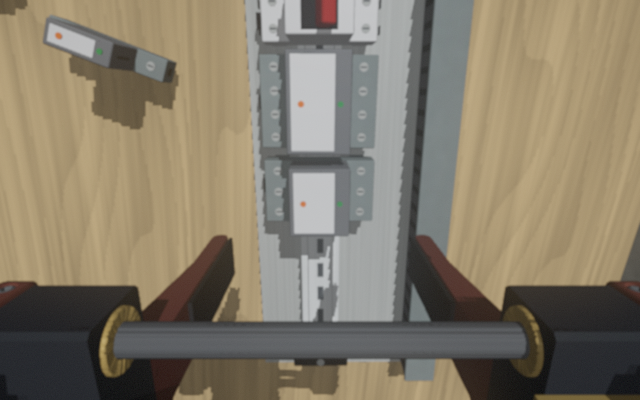

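```bash
python3 - <<'E'
from h import *
c=dict(np.load("w7.npz"))
cv2.imwrite("pics/w7z.png",cv2.resize(c["img"][40:250,240:400],None,fx=2.8,fy=2.8)[:,:,::-1])
for l,u,v,z in [("70L",259,148,38),("70R",378,148,38),("52TL",265,158.5,38),("52TR",374,158,38),("52BL",266,221,38),("52BR",372,220,38)]:
    w=ray(c,(u,v),z);print(l,w.round(1),topan(w).round(1))
E
```

```text
70L [584.1  23.9  38. ] [-48.2  49.7]
70R [679.3  29.8  38. ] [47.2 49.5]
52TL [589.1  15.7  38. ] [-43.8  41.2]
52TR [677.   21.6  38. ] [44.3 41.4]
52BL [590.9 -38.   38. ] [-45.4 -12.5]
52BR [680.9 -31.5  38. ] [ 44.8 -11.9]
```

View pics/w7z.png

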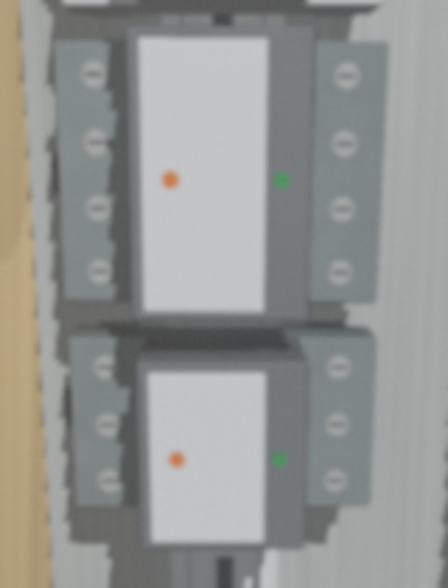

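servo_tool([
  [0.98, -0.47, 0, 0, 0, 0.028],
  [0.98, -0.47, 0, 0, 0, 0.028],
  [0.98, -0.47, 0, 0, 0, 0.028],
  [0.98, -0.47, 0, 0, 0, 0.028],
  [0.98, -0.47, 0, 0, 0, 0.028],
  [0.98, -0.47, 0.05, 0, 0, 0.028],
  [0.98, -0.47, 0.1, 0, 0, 0.028],
  [0.98, -0.47, 0.1, 0, 0, 0.028],
  [0.98, -0.47, 0.1, 0, 0, 0.028],
  [0.98, -0.47, 0.1, 0, 0, 0.028],
  [0.98, -0.47, 0.1, 0, 0, 0.028],
])

```text
clock: 13.3
ee_pos: [474.0, 275.2, 148.8]
tcp_rot: [-3.14, 0.002, 1.459]
ft_force: [1.3, 0.4, 0.8]
gripper_width: 1.002
```

```bash
python3 - <<'E'
from h import *
s,c=wristcam();np.savez("w8.npz",**c);print(s["ee_pos"],s["tcp_rot"],s["gripper_width"])
cv2.imwrite("pics/w8.png",c["img"][:,:,::-1])
u,v=proj(c,[473.4,281.2,50]);u,v=int(u),int(v);print(u,v)
u0,v0=max(0,u-75),max(0,v-60);cv2.imwrite("pics/w8z.png",cv2.resize(c["img"][v0:v0+120,u0:u0+150],None,fx=4,fy=4)[:,:,::-1]);print(u0,v0)
E
```

```text
[474.03468428 275.21182441 148.8198906 ] [-3.13986930e+00  1.52546619e-03  1.45923531e+00] 1.001669191794726
319 200
244 140
```

View pics/w8z.png

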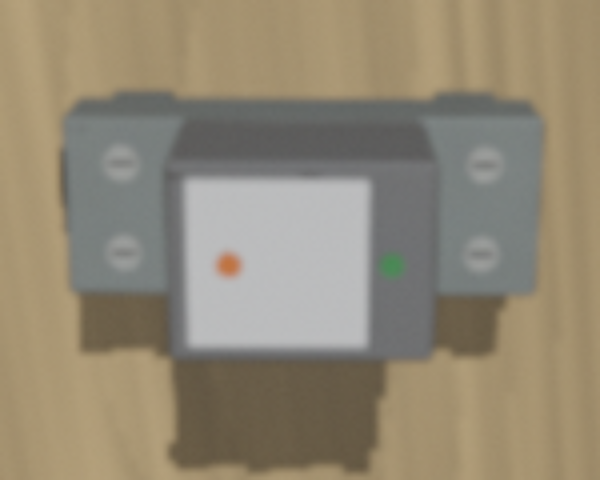

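```bash
python3 - <<'E'
from h import *
from rig import manip
c=dict(np.load("w8.npz"))
f=lambda u,v,z: ray(c,(244+u/4-.4,140+v/4-.4),z)
q=np.array([f(u,v,30) for u,v in [(65,117),(542,118),(536,293),(70,292)]]);print(q.round(1),q.mean(0))
n=np.array([f(u,v,64.5) for u,v in [(168,160),(435,160),(432,358),(174,358)]]);print(n.round(1),n.mean(0))
s=manip.state();p=(q.mean(0)+n.mean(0))/2;print(p,s["ee_pos"],move(s,[*p[:2],57],np.radians(90-6.2)))
E
```

```text
[[431.5 304.3  30. ]
 [519.3 294.2  30. ]
 [516.  260.1  30. ]
 [426.9 270.3  30. ]] [473.42533863 282.23126229  30.        ]
[[453.9 301.9  64.5]
 [496.9 297.1  64.5]
 [493.4 262.9  64.5]
 [450.  267.7  64.5]] [473.53001618 282.40631084  64.5       ]
[473.47767741 282.31878657  47.25      ] [474.69750241 274.81174502 149.30111524] [ 2.470e-02 -6.600e-03  3.077e-01 -1.000e-04  1.000e-04 -8.000e-04]
```

servo_tool([
  [0.025, -0.007, 0.05, 0, 0, 0],
  [0.025, -0.007, 0.15, 0, 0, 0],
  [0.025, -0.007, 0.25, 0, 0, 0],
  [0.025, -0.007, 0.305, 0, 0, 0],
  [0.025, -0.007, 0.305, 0, 0, 0],
  [0.025, -0.007, 0.305, 0, 0, 0],
])

```text
clock: 13.85
ee_pos: [473.7, 282.0, 58.0]
tcp_rot: [-3.14, 0.001, 1.456]
ft_force: [0.2, 0.5, -0.2]
gripper_width: 1.003
```

servo_tool([
  [0, 0, 0, 0, 0, 0],
  [0, 0, 0, 0, 0, 0],
  [0, 0, 0, 0, 0, 0],
  [0, 0, 0, 0, 0, 0],
  [0, 0, 0, 0, 0, 0],
  [0, 0, 0, 0, 0, 0],
  [0, 0, 0, 0, 0, 0],
  [0, 0, 0, 0, 0, 0],
  [0, 0, 0, 0, 0, 0],
  [0, 0, 0, 0, 0, 0],
], claw=0.3)

```text
clock: 14.68
ee_pos: [473.4, 283.5, 58.7]
tcp_rot: [3.141, -0.0, 1.458]
ft_force: [-0.5, -0.1, 4.9]
gripper_width: 0.512
```

```bash
python3 - <<'E'
from h import *
from rig import manip
s=manip.state();print(s["gripper_width"],s["ee_pos"],s["ft_force"],pan(0,-39.7))
print(move(s,[*pan(0,-42),145],np.pi/2+PY))
E
```

```text
0.5118763252697458 [473.43587115 283.45556367  58.66771297] [-0.54839461 -0.09810134  4.90602238] [637.96193264 -62.21725005]
[-1.091   0.6756 -0.2878  0.     -0.     -0.0282]
```

servo_tool([
  [0, 0, -0.1, 0, 0, 0],
  [0, 0, -0.22, 0, 0, 0],
  [-0.1, 0, -0.35, 0, 0, 0],
  [-0.6, 0.2, -0.36, 0, 0, -0.028],
  [-0.98, 0.4, -0.36, 0, 0, -0.028],
  [-0.98, 0.4, -0.36, 0, 0, -0.028],
  [-0.98, 0.5, -0.36, 0, 0, -0.028],
  [-0.98, 0.6, -0.36, 0, 0, -0.028],
  [-0.98, 0.67, -0.36, 0, 0, -0.028],
  [-0.98, 0.67, -0.36, 0, 0, -0.028],
  [-0.98, 0.67, -0.36, 0, 0, -0.028],
  [-0.98, 0.67, -0.36, 0, 0, -0.028],
])

```text
clock: 15.68
ee_pos: [643.6, -35.8, 166.5]
tcp_rot: [3.139, 0.001, 1.631]
ft_force: [-0.2, 0.2, -0.3]
gripper_width: 0.507
```

```bash
python3 - <<'E'
from h import *
from rig import manip
s=manip.state();print(s["gripper_width"],s["ee_pos"],s["qd"],move(s,[*pan(0,-43),142],np.pi/2+PY))
E
```

```text
0.5069671307334631 [643.57156655 -35.79766301 166.45113919] [-0.11567974  0.10742696 -0.17536124  0.02432241  0.11767866 -0.11223012] [-0.0977 -0.0242  0.0816  0.0005  0.0002 -0.0006]
```

servo_tool([
  [-0.09, -0.018, 0.02, 0, 0, 0],
  [-0.09, -0.018, 0.08, 0, 0, 0],
  [-0.09, -0.018, 0.08, 0, 0, 0],
  [-0.09, -0.018, 0.08, 0, 0, 0],
])

```text
clock: 16.02
ee_pos: [635.0, -58.4, 141.1]
tcp_rot: [-3.138, -0.001, 1.634]
ft_force: [0.2, 0.2, -1.3]
gripper_width: 0.512
```

```bash
python3 - <<'E'
from h import *
s,c=wristcam();np.savez("w9.npz",**c);print(s["ee_pos"],s["tcp_rot"],s["gripper_width"],s["ft_force"],topan(s["ee_pos"]))
cv2.imwrite("pics/w9.png",c["img"][:,:,::-1])
cv2.imwrite("pics/w9z.png",cv2.resize(c["img"][80:240,220:420],None,fx=3.5,fy=3.5)[:,:,::-1])
E
```

```text
[635.03547205 -58.35838791 141.10054488] [-3.13811595e+00 -8.26257244e-04  1.63381805e+00] 0.5118275510030592 [ 0.21939479  0.19167915 -1.32295517] [ -2.67133945 -35.66032995]
```

View pics/w9z.png

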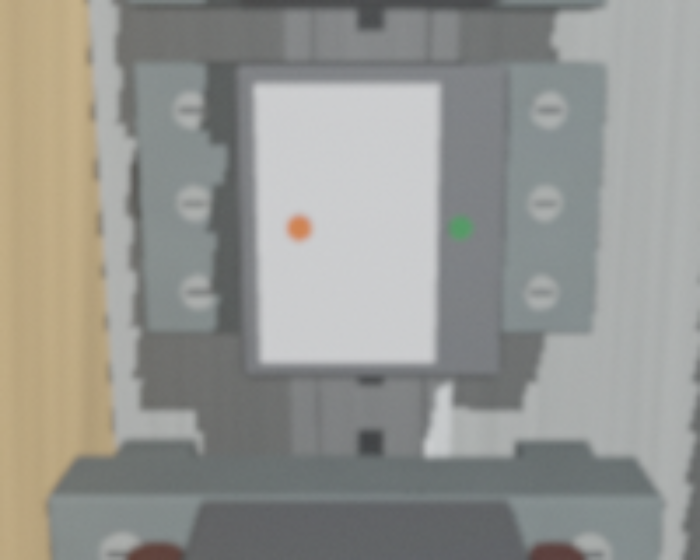

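```bash
python3 - <<'E'
from h import *
from rig import manip
c=dict(np.load("w9.npz"))
f=lambda u,v,z: topan(ray(c,(220+u/3.5-.4,80+v/3.5-.4),z)).round(1)
zs=141.1-58.7+30
print(f(148,330,38),f(592,332,38),f(50,496,zs),f(662,498,zs))
s=manip.state();print(s["ee_pos"],topan(s["ee_pos"]))
E
```

```text
[-44.3 -11.6] [ 44.5 -12.1] [-46.6 -19.5] [ 41.7 -19.9]
[635.8393966  -58.02185191 142.05290594] [ -1.84737313 -35.37637453]
```

servo_tool([
  [-0.007, 0.006, 0.05, 0, 0, 0],
  [-0.007, 0.006, 0.11, 0, 0, 0],
  [-0.007, 0.006, 0.17, 0, 0, 0],
  [-0.007, 0.006, 0.22, 0, 0, 0],
  [-0.007, 0.006, 0.24, 0, 0, 0],
  [-0.007, 0.006, 0.247, 0, 0, 0],
  [-0.007, 0.006, 0.249, 0, 0, 0],
  [-0.007, 0.006, 0.249, 0, 0, 0],
  [-0.007, 0.006, 0.249, 0, 0, 0],
])

```text
clock: 16.82
ee_pos: [639.1, -60.6, 68.7]
tcp_rot: [3.14, 0.0, 1.634]
ft_force: [-0.4, 0.1, -1.3]
gripper_width: 0.509
```

servo_tool([
  [0, -0.003, 0.004, 0, 0, 0],
  [0, -0.003, 0.008, 0, 0, 0],
  [0, -0.003, 0.008, 0, 0, 0],
])

```text
clock: 17.07
ee_pos: [638.0, -60.8, 66.7]
tcp_rot: [3.14, 0.0, 1.634]
ft_force: [-1.9, 0.7, 6.6]
gripper_width: 0.509
```

servo_tool([
  [0, 0, 0, 0, 0, 0],
  [0, 0, 0, 0, 0, 0],
  [0, 0, 0, 0, 0, 0],
  [0, 0, 0, 0, 0, 0],
  [0, 0, -0.03, 0, 0, 0],
  [0, 0, -0.15, 0, 0, 0],
  [0, 0, -0.3, 0, 0, 0],
  [0, 0, -0.38, 0, 0, 0],
  [0, 0, -0.38, 0, 0, 0],
  [0, 0, -0.38, 0, 0, 0],
], claw=1)

```text
clock: 17.9
ee_pos: [638.7, -60.9, 181.9]
tcp_rot: [3.137, 0.001, 1.634]
ft_force: [-0.3, 0.7, -0.9]
gripper_width: 0.997
```

```bash
python3 - <<'E'
from h import *
s,c=wristcam();np.savez("w10.npz",**c);print(s["ee_pos"],s["tcp_rot"],s["gripper_width"],move(s,[466.3,91.3,150],np.radians(90-16.8)))
cv2.imwrite("pics/w10.png",c["img"][:,:,::-1])
cv2.imwrite("pics/w10z.png",cv2.resize(c["img"][40:250,240:400],None,fx=2.8,fy=2.8)[:,:,::-1])
E
```

```text
[638.65811996 -60.85771065 181.91684039] [3.13718975e+00 8.17646186e-04 1.63427702e+00] 0.9967722230056388 [ 0.5427 -0.5417  0.1036  0.0007  0.      0.0568]
```

View pics/w10z.png

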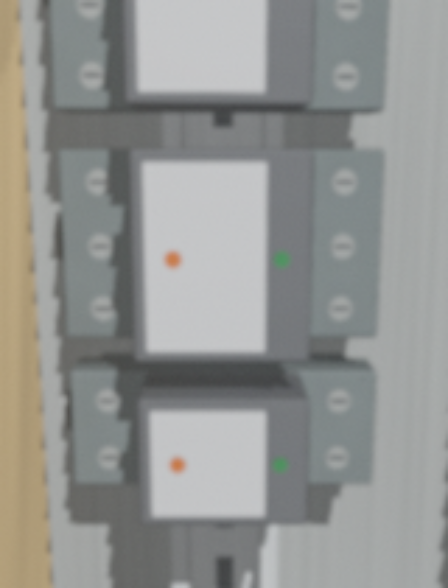

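```bash
python3 - <<'E'
from h import *
c=dict(np.load("w10.npz"))
f=lambda u,v,z: topan(ray(c,(240+u/2.8-.4,40+v/2.8-.4),z)).round(1)
for n,u,v in [("70B",54,106),("70B",385,106),("52T",60,150),("52B",68,335),("52B",378,333),("35T",70,369),("35T",376,368),("35B",74,483),("35B",373,482)]: print(n,f(u,v,38))
E
```

```text
70B [-45.4  51.1]
70B [44.1 50.9]
52T [-44.3  39.7]
52B [-44.6 -11.4]
52B [ 44.8 -11.1]
35T [-44.4 -21.4]
35T [ 44.6 -21.4]
35B [-44.9 -56.5]
35B [ 45.1 -56.4]
```

servo_tool([
  [0.54, -0.54, 0, 0, 0, 0.057],
  [0.54, -0.54, 0, 0, 0, 0.057],
  [0.54, -0.54, 0, 0, 0, 0.057],
  [0.54, -0.54, 0, 0, 0, 0.057],
  [0.54, -0.54, 0.05, 0, 0, 0.057],
  [0.54, -0.54, 0.1, 0, 0, 0.057],
  [0.54, -0.54, 0.1, 0, 0, 0.057],
  [0.54, -0.54, 0.1, 0, 0, 0.057],
  [0.54, -0.54, 0.1, 0, 0, 0.057],
])

```text
clock: 18.7
ee_pos: [466.0, 90.5, 148.9]
tcp_rot: [-3.141, 0.0, 1.276]
ft_force: [0.7, 0.1, -0.5]
gripper_width: 0.999
```

```bash
python3 - <<'E'
from h import *
s,c=wristcam();np.savez("w11.npz",**c);print(s["ee_pos"],s["tcp_rot"],s["gripper_width"])
u,v=proj(c,[466.3,91.3,50]);u,v=int(u),int(v)
u0,v0=max(0,u-75),max(0,v-60);cv2.imwrite("pics/w11z.png",cv2.resize(c["img"][v0:v0+120,u0:u0+150],None,fx=4,fy=4)[:,:,::-1]);print(u0,v0)
E
```

```text
[465.99813106  90.4834226  148.93117313] [-3.14102299e+00  4.55407553e-04  1.27642418e+00] 0.9986324382780611
246 147
```

View pics/w11z.png

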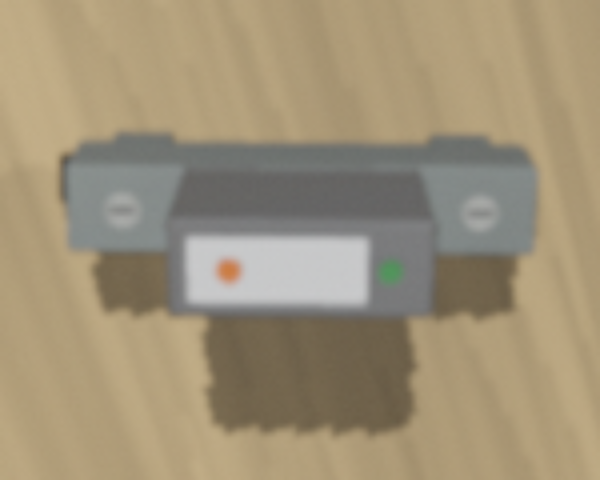

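```bash
python3 - <<'E'
from h import *
from rig import manip
c=dict(np.load("w11.npz"))
f=lambda u,v,z: ray(c,(246+u/4-.4,147+v/4-.4),z)
q=np.array([f(u,v,30) for u,v in [(68,163),(536,166),(532,252),(70,249)]]);print(q.round(1),q.mean(0))
n=np.array([f(u,v,64.5) for u,v in [(168,217),(433,220),(432,316),(172,313)]]);print(n.round(1),n.mean(0))
e=q[1]-q[0];print(np.degrees(np.arctan2(e[1],e[0])))
s=manip.state();p=(q.mean(0)+n.mean(0))/2;print(p,s["ee_pos"],move(s,[*p[:2],57],np.radians(90-17.2)))
E
```

```text
[[426.7 112.9  30. ]
 [510.9  86.8  30. ]
 [506.   70.4  30. ]
 [421.4  96.7  30. ]] [466.25009989  91.72197849  30.        ]
[[447.7 106.4  64.5]
 [489.5  93.2  64.5]
 [484.8  77.   64.5]
 [443.   90.2  64.5]] [466.26294255  91.70353345  64.5       ]
-17.264166782615412
[466.25652122  91.71275597  47.25      ] [466.66600054  90.29367191 149.31330954] [ 4.100e-03 -2.800e-03  3.077e-01  1.000e-04 -0.000e+00  8.000e-04]
```

servo_tool([
  [0.004, -0.002, 0.08, 0, 0, 0.001],
  [0.004, -0.002, 0.18, 0, 0, 0.001],
  [0.004, -0.002, 0.26, 0, 0, 0.001],
  [0.004, -0.002, 0.305, 0, 0, 0.001],
  [0.004, -0.002, 0.305, 0, 0, 0.001],
  [0.004, -0.002, 0.305, 0, 0, 0.001],
])

```text
clock: 19.25
ee_pos: [466.0, 91.3, 57.5]
tcp_rot: [-3.141, 0.0, 1.268]
ft_force: [0.3, 0.5, -0.2]
gripper_width: 0.998
```

servo_tool([
  [0, 0, 0, 0, 0, 0],
  [0, 0, 0, 0, 0, 0],
  [0, 0, 0, 0, 0, 0],
  [0, 0, 0, 0, 0, 0],
  [0, 0, 0, 0, 0, 0],
  [0, 0, 0, 0, 0, 0],
  [0, 0, 0, 0, 0, 0],
  [0, 0, 0, 0, 0, 0],
  [0, 0, 0, 0, 0, 0],
  [0, 0, 0, 0, 0, 0],
], claw=0.3)

```text
clock: 20.08
ee_pos: [465.4, 92.1, 58.0]
tcp_rot: [3.141, -0.0, 1.27]
ft_force: [-0.4, -0.2, 6.2]
gripper_width: 0.509
```

```bash
python3 - <<'E'
from h import *
from rig import manip
s=manip.state();print(s["gripper_width"],s["ee_pos"],s["ft_force"],pan(0,-76))
print(move(s,[*pan(0,-76),165],np.pi/2+PY))
E
```

```text
0.5093074015225308 [465.42789879  92.09315231  58.03204708] [-0.35766713 -0.22080663  6.20942448] [640.30445543 -98.44158699]
[-0.4338  0.7451 -0.3564  0.     -0.     -0.0582]
```

servo_tool([
  [0, 0, -0.1, 0, 0, 0],
  [0, 0, -0.22, 0, 0, 0],
  [-0.1, 0.1, -0.34, 0, 0, -0.02],
  [-0.3, 0.3, -0.34, 0, 0, -0.058],
  [-0.44, 0.6, -0.34, 0, 0, -0.058],
  [-0.44, 0.745, -0.34, 0, 0, -0.058],
  [-0.44, 0.745, -0.34, 0, 0, -0.058],
  [-0.44, 0.745, -0.34, 0, 0, -0.058],
  [-0.44, 0.745, -0.34, 0, 0, -0.058],
  [-0.44, 0.745, -0.34, 0, 0, -0.058],
  [-0.44, 0.745, -0.34, 0, 0, -0.058],
  [-0.44, 0.745, -0.34, 0, 0, -0.058],
])

```text
clock: 21.08
ee_pos: [638.3, -99.9, 158.8]
tcp_rot: [-3.139, -0.001, 1.634]
ft_force: [-1.0, 0.9, -0.9]
gripper_width: 0.507
```

servo_tool([
  [0, 0, 0.04, 0, 0, 0],
  [0, 0, 0.07, 0, 0, 0],
  [0, 0, 0.07, 0, 0, 0],
  [0, 0, 0.07, 0, 0, 0],
])

```text
clock: 21.42
ee_pos: [638.4, -99.5, 137.6]
tcp_rot: [-3.139, -0.001, 1.635]
ft_force: [0.2, 0.1, -1.2]
gripper_width: 0.515
```

```bash
python3 - <<'E'
from h import *
s,c=wristcam();np.savez("w12.npz",**c);print(s["ee_pos"],s["tcp_rot"],s["gripper_width"],s["ft_force"],topan(s["ee_pos"]))
cv2.imwrite("pics/w12z.png",cv2.resize(c["img"][80:240,220:420],None,fx=3.5,fy=3.5)[:,:,::-1])
E
```

```text
[638.42927926 -99.49021091 137.59897389] [-3.13906989e+00 -5.97565166e-04  1.63513571e+00] 0.5147515006414404 [ 0.1914085   0.07993696 -1.16830889] [ -1.93893771 -76.92542874]
```

View pics/w12z.png

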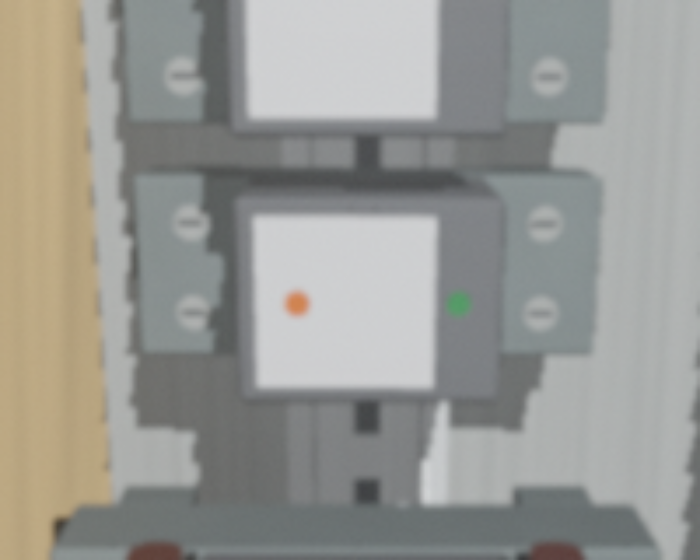

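```bash
python3 - <<'E'
from h import *
from rig import manip
c=dict(np.load("w12.npz"))
f=lambda u,v,z: topan(ray(c,(220+u/3.5-.4,80+v/3.5-.4),z)).round(1)
zs=137.6-58+30
print(f(143,353,38),f(595,353,38),f(53,546,zs),f(660,547,zs))
s=manip.state();print(s["ee_pos"],topan(s["ee_pos"]))
E
```

```text
[-44.1 -56.8] [ 45.4 -56.8] [-45.8 -68.3] [ 42.5 -68.5]
[639.0542451  -99.71078106 138.27210483] [ -1.32950844 -77.18586962]
```

servo_tool([
  [0.004, 0.003, 0.05, 0, 0, 0],
  [0.004, 0.003, 0.11, 0, 0, 0],
  [0.004, 0.003, 0.17, 0, 0, 0],
  [0.004, 0.003, 0.21, 0, 0, 0],
  [0.004, 0.003, 0.23, 0, 0, 0],
  [0.004, 0.003, 0.235, 0, 0, 0],
  [0.004, 0.003, 0.237, 0, 0, 0],
  [0.004, 0.003, 0.237, 0, 0, 0],
  [0.004, 0.003, 0.237, 0, 0, 0],
])

```text
clock: 22.22
ee_pos: [641.1, -99.2, 68.7]
tcp_rot: [3.14, 0.0, 1.634]
ft_force: [-0.5, -0.2, -0.7]
gripper_width: 0.515
```

servo_tool([
  [0, -0.002, 0.005, 0, 0, 0],
  [0, -0.002, 0.009, 0, 0, 0],
  [0, -0.002, 0.009, 0, 0, 0],
  [0, -0.002, 0.009, 0, 0, 0],
])

```text
clock: 22.55
ee_pos: [640.3, -99.2, 66.1]
tcp_rot: [3.141, 0.0, 1.634]
ft_force: [-1.6, 0.3, 5.6]
gripper_width: 0.512
```

servo_tool([
  [0, 0, 0, 0, 0, 0],
  [0, 0, 0, 0, 0, 0],
  [0, 0, 0, 0, 0, 0],
  [0, 0, 0, 0, 0, 0],
  [0, 0, 0, 0, 0, 0],
  [0, 0, 0, 0, 0, 0],
  [0, 0, -0.05, 0, 0, 0],
  [0, 0, -0.15, 0, 0, 0],
  [0, 0, -0.3, 0, 0, 0],
  [0, 0, -0.42, 0, 0, 0],
  [0, 0, -0.5, 0, 0, 0],
  [0, 0, -0.5, 0, 0, 0],
], claw=1)

```text
clock: 23.55
ee_pos: [643.2, -99.6, 222.9]
tcp_rot: [3.131, 0.003, 1.634]
ft_force: [0.9, 0.0, 1.3]
gripper_width: 0.999
```

```bash
python3 - <<'E'
from h import *
from rig import manip
s,c=wristcam();np.savez("w13.npz",**c);print(s["ee_pos"],s["gripper_width"])
cv2.imwrite("pics/w13.png",c["img"][:,:,::-1])
E
```

```text
[643.24157945 -99.63258148 222.88866957] 0.9988065493985511
```

View pics/w13.png

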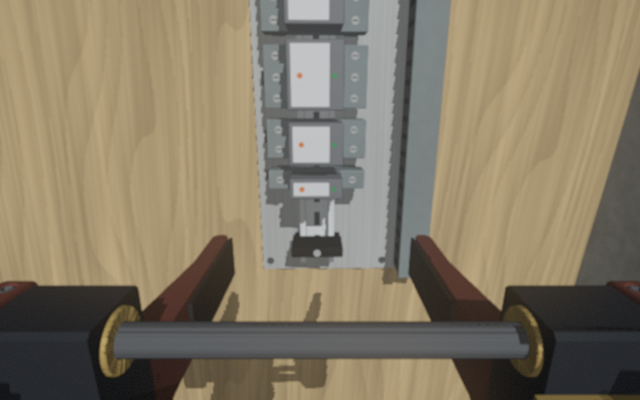

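servo_tool([
  [0.2, -0.05, -0.1, 0, 0, 0],
  [0.35, -0.05, -0.2, 0, 0, 0],
  [0.35, -0.05, -0.2, 0, 0, 0],
  [0.35, -0.05, -0.2, 0, 0, 0],
  [0.35, -0.05, -0.2, 0, 0, 0],
  [0.35, -0.05, -0.2, 0, 0, 0],
  [0.35, -0.05, -0.2, 0, 0, 0],
])

```text
clock: 24.18
ee_pos: [617.5, 3.8, 273.4]
tcp_rot: [-3.139, 0.0, 1.634]
ft_force: [-0.2, -0.2, -0.0]
gripper_width: 0.997
```

```bash
python3 - <<'E'
from h import *
from rig import manip
s,c=wristcam();np.savez("w14.npz",**c);print(s["ee_pos"],s["gripper_width"],s["qd"])
cv2.imwrite("pics/w14z.png",cv2.resize(c["img"][60:320,240:400],None,fx=2.3,fy=2.3)[:,:,::-1])
c=manip.camera("side");cv2.imwrite("pics/s14.png",cv2.resize(c["img"][80:280,190:450],None,fx=2.9,fy=2.9)[:,:,::-1])
E
```

```text
[617.50947257   3.81442349 273.43074073] 0.9973468284577289 [-0.00886234  0.0053335  -0.00310345  0.00308934  0.00163643  0.0036537 ]
```

View pics/w14z.png

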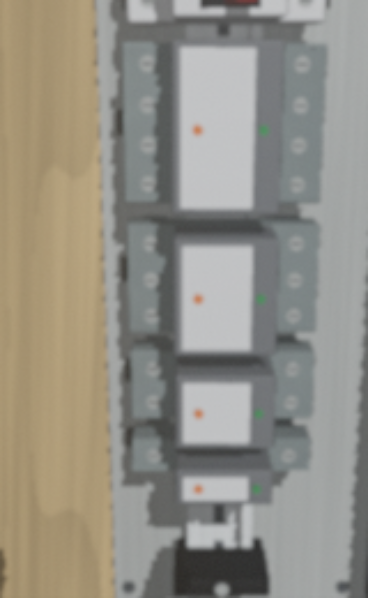

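View pics/s14.png

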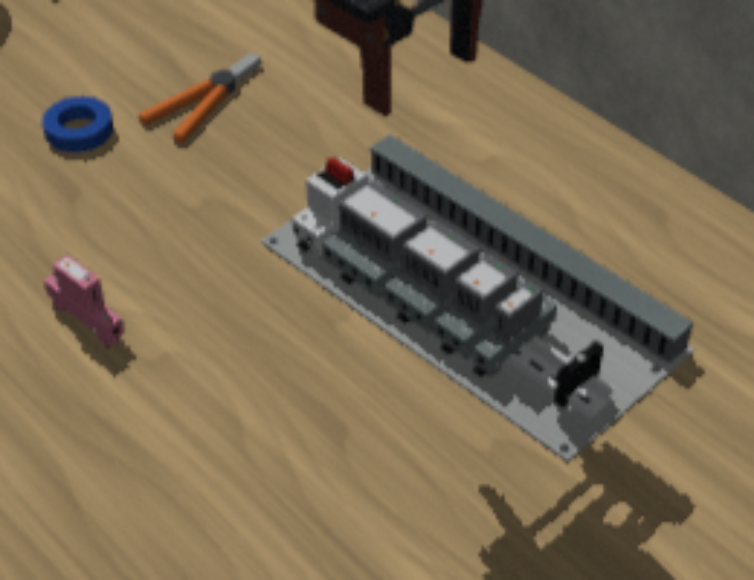

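```bash
python3 - <<'E'
from h import *
c=dict(np.load("w14.npz"))
f=lambda u,v,z: topan(ray(c,(240+u/2.3-.4,60+v/2.3-.4),z)).round(1)
for n,u,v in [("swB",129,20),("swB",322,19),("70T",124,43),("70B",126,201),("70B",319,200),("52T",129,223),("52B",132,332),("52B",315,330),("35T",131,350),("35B",133,416),("35B",312,415),("17T",132,437),("17B",133,469),("17B",308,468)]: print(n,f(u,v,38))
E
```

```text
swB [-41.7 129.4]
swB [ 41.7 129.6]
70T [-44.1 120. ]
70B [-44.9  51.1]
70B [43.8 51.4]
52T [-43.7  40.9]
52B [-43.5 -12. ]
52B [ 44.6 -11.2]
35T [-44.2 -21.2]
35B [-44.  -55.8]
35B [ 44.9 -55.4]
17T [-44.7 -67.2]
17B [-44.6 -84.8]
17B [ 44.1 -84.4]
```

```bash
python3 -c "
from rig import manip
print(manip.close_job())"
```

```text
the job is handed in; nothing more can be done
None
```

All four supplies are on the DIN rail in the order main switch, 70, 52.5, 35, 17.5, and the job was handed in at about 24 s on the robot's clock. I used one pick and place for each and had to redo nothing.

- **Gaps:** The last wrist picture put the gaps, from the switch outwards, at about 9.5, 10, 9.5 and 11.5 mm. Earlier pictures gave 8 mm for the first two. Each reading is good to about 2 mm, so all of them sit inside the 2 to 20 mm allowed.
- **Centring:** The supplies measured within about 1 mm of the rail's centre line, and they looked square to it.
- **Seating:** Each supply met the rail at the expected height. The shoulders measure about 90 mm long when taken at the fully seated height, and the side view agrees.
- **Bystanders:** In the last side view the pliers, the tape and the pink look-alike stand where they were. The torch was outside that crop, but the arm never went near it.
- **Robot:** The gripper was open and clear of everything at the end.

The only disagreement was the position of the end clamp, where early readings differed by some 20 mm because the height was ambiguous. It did not matter, as the row ends clear of the clamp.

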